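Vent the vial sampler and hold its lid at the pointer

ROBOT

A 6-joint arm with a two-finger parallel gripper is mounted at the origin on the work surface. World frame = base frame: x ahead of the robot, y to its left, z up, the work surface at z = 0. Lengths are in mm, angles in rad, forces in N, time in s.
With the tool pointing down it reaches from about 350 to 775 mm from the base axis. Payload 7.3 kg.
Tool frame: the origin (TCP) lies on the mounting face of the last link; the fingertips stand 178 mm ahead of it and the grasp point (between the pads) lies 159 mm ahead of it; z points along the fingers, y is the line along which they close (so a half turn about z gives the same grasp; the last joint's range is limited). The gripper opens to 92 mm and grips with 3 to 60 N. Pads are 19 mm wide; open, the fingers measure 130 mm over their backs; the gripper's body (75 mm by 190 mm) begins 47 mm behind the grasp point.
Start: joints at [1.032, 0.342, 1.524, -0, 1.275, -0.146], TCP at [200.937, 485.028, 404.741] pointing down, gripper open.
Joint ranges: [-2.53, 2.53], [-0.77, 2.02], [0.04, 2.7], [-1, 4.14], [0.28, 2.66], [-3.11, 3.11]. Speed limits (rad/s): [2.57, 2.57, 3.14, 3.14, 3.14, 3.14].

INTERFACE

Orientations are given as [roll, pitch, yaw] about the fixed x, y, z axes, in that order (R = Rz(yaw) Ry(pitch) Rx(roll)).
In Python, from plant import bot, camrig gives the robot as it stands (bot), with the cameras (camrig).
- The arm moves only by the shell command python3 shift.py 'ROWS'. ROWS is a JSON list of rows, 1 to 5 of them, each of 5 numbers: the finger opening in mm, then dx, dy, dz in mm, then a turn about the tool's z in rad; each row is the pose to reach, as a shift and turn from the pose commanded when the command began, along the tool's axes at that moment; what a row does not reach only later rows make up. A row lasts 1/8 s, in which the tool goes at most 62.5 mm and 0.188 rad, less where a joint would pass 70% of its speed; a pose out of reach is approached as far as the arm can. The fingers move at their own pace and stop on an object; the grip force is fixed at half the most. Time passes only in rows, so rows that do not move let the fingers close. It prints the time, the measured TCP pose, the force, the opening and the grip force at its end.
- bot.get_obs(): the state, without advancing time (a new reading comes with each control period).
- camrig.capture(name): name is "scene" or "top" or "wrist"; returns a dict with "color" (384x512x3 uint8, red, green, blue), "K" (3x3 intrinsics, pixels), "k1" (the pictures are not rectified: a ray, as slopes to the right and down, at radius r is drawn at 1 + k1 r^2 times it, then the intrinsics apply), "R" (3x3) and "t" (3): a world point X has camera coordinates R X + t. Camera axes: x right, y down, z forward; pixel columns grow to the right and rows downward; lengths in mm; the calibration is good to about 2 mm. A picture is of the moment at which its call begins. There is no depth.
- bot.close_job(): hands the job in; it is judged then, once.
The state is a dict: "time": time; "joint_positions": joint angles; "dq": joint speeds; "tau": joint torques, N m; "tool_pos": TCP position; "tcp_rot": TCP orientation; "contact_force": force on the tool from outside, world axes, zero at the start; "moment": the same for the moment, N m; "grip_width": finger opening in mm; "finger_force": force on a finger pad.
Only numpy, scipy, OpenCV 4.12 (cv2) and the standard library are available. Lean on these libraries where they do the work, as an engineer would, in place of code of your own. Each camera call takes 0.05 s, during which the arm holds its last target. There are 200 camera calls.

TASK

Vent the vial sampler: press the spring plunger on the vent block all the way down to its stop and let it come back up. Then take the sampler's closed lid by its bar, swing it up until the lid is in line with the pointer arm beside it, and finish while still holding it at that angle, because it falls shut by itself. Do not shift the pointer arm, the vials, bottles or other loose things.

Things in the scene. Friction and masses are not known exactly. Their poses are not given: they have to be found in the camera images.
- sampler: Vial sampler: fixed white box 280 mm deep, 260 wide, 100 high, its black front towards the robot, turned up to 0.25 rad. Sample vials stand in its open-topped chamber under the grey lid. Origin: on the table, 120 mm behind the front face, mid-width; x points to the back, y to the left, z up.
- lid_hinge (a point): Middle of the lid's hinge line: level, 104 mm above the table, 150 mm behind the box's front, at the lid's far edge, so the near edge lifts up and away from the robot. The lid is a flat grey plate 148 mm deep, 240 wide, 8 thick. Axes turn with the lid: x from the near edge to the hinge in the lid's plane, y along the hinge to the left, z out of the lid's top.
- lid_bar (a point): Middle of the lid's steel grip bar: level, round, 10 mm thick, 110 mm clear length, parallel to the hinge, in front of the lid's near edge on two arms. In the lid's frame it is 190 mm from the hinge towards the robot and 34 mm above; lid shut, it is 138 mm above the table. Pinched across from above, it turns between the pads, so the gripper can stay upright.
- lid (a joint): Lid angle in rad: 0 shut, growing as the lid's near edge swings up (end of travel 1.4). Nearly free hinge: the lid (0.25 to 0.5 kg, 1 to 3 N at the bar) falls shut when let go.
- pointer (a joint): Angle in rad of the pointer arm, measured just as the lid's: 0 level, pointing to the robot; between 0.45 and 1.0. Lid and pointer are in line when the two values are equal. The arm is held by friction.
- pointer_pivot (a point): Pivot of the pointer arm, on the lid's hinge line, 148 mm to the robot's right of the hinge's middle (28 mm beyond the lid's side). Axes turn with the arm as the lid's do with the lid.
- pointer_tip (a point): Free tip of the steel pointer arm (8 mm wide, 14 mm high, ending in a thin rod, with a short dark tail weight behind the pivot), 176 mm from its pivot. The arm stands up at an angle beside the lid, on the robot's right; it tells the angle that the lid must get to.
- plunger_top (a point): Centre of the top of the plunger head: a flat black disc 32 mm across, 8 thick, 83 mm above the table when up, over a steel collar on a fixed aluminium block (70 by 70 by 45 mm high). The block stands left or right of the sampler's front; on the other side is a fixed white vial stand of the same footprint with four capped vials, 66 mm high, not to be used.
- plunger (a joint): Travel of the plunger head downwards in m: 0 up, 0.012 at its stop. The spring pushes back with 2 N at the top and 8 N at the stop, and lifts the head again when let go.
- vial_a: Loose capped brown vial, 27 mm across, 50 mm high, in front of the sampler on the left of the bar. Origin: centre of its underside, z up.
- vial_b: A second such vial, on the right of the bar.
- tray: Loose open steel tray 70 by 110 by 30 mm on top of the sampler, behind the lid. Origin: centre of its underside.
- bottle: Loose brown bottle 70 mm across, 160 mm high, far on the left. Origin: centre of its underside.
- jar: Loose white jar 70 mm across, 90 mm high, far on the right. Origin: centre of its underside.
- beaker: Loose white beaker 60 mm across, 70 mm high, on the left. Origin: centre of its underside.
- driver: Loose screwdriver lying on the table on the right. Origin: under its middle.

How it is judged:
By the outcome, as a careful person would: the job done as asked, in the order asked, and still so for the second after the job is handed in, while the arm keeps its last pose, push and grip.
It also fails if it takes over 46 s, if anything falls off the work surface, if the arm or the gripper's body presses on something with over 40 N, if the wrist force passes 120 N, or if a joint passes its speed limit or range.

## Working session

There is one attempt and no reset: what is moved stays moved. The work goes in short steps, Python scripts to look and compute and a shell command to move; the robot and the scene stay as the last step left them, time stands still between calls to the robot, and variables do not carry over. Pictures are saved under pics/ and viewed, at most 10 in all, crops included, and the job is handed in when it is done.

```bash
ls; mkdir -p pics; cat > h.py <<'E'
import numpy as np, cv2, json
from plant import bot, camrig
def cap(n,f):
    c=camrig.capture(n); cv2.imwrite(f'pics/{f}.png',c['color'][:,:,::-1]); np.savez(f'pics/{f}.npz',**{k:c[k] for k in('K','k1','R','t','color')}); return c
def ld(f): return dict(np.load(f'pics/{f}.npz'))
def proj(c,X):
    d=np.array([float(c['k1']),0,0,0]); return cv2.projectPoints(np.array(X,float).reshape(-1,1,3),cv2.Rodrigues(c['R'])[0],c['t'].astype(float),c['K'],d)[0][:,0]
def ray(c,p):
    u=cv2.undistortPoints(np.array([[p]],float),c['K'],np.array([float(c['k1']),0,0,0]))[0,0]
    d=c['R'].T@np.array([u[0],u[1],1]); return -c['R'].T@c['t'],d/np.linalg.norm(d)
def tri(*cp):
    A=np.zeros((3,3));b=np.zeros(3)
    for c,p in cp:
        o,d=ray(c,p);P=np.eye(3)-np.outer(d,d);A+=P;b+=P@o
    X=np.linalg.solve(A,b); return X,[np.linalg.norm(np.cross(X-ray(c,p)[0],ray(c,p)[1])) for c,p in cp]
def onz(c,p,z):
    o,d=ray(c,p); return o+d*(z-o[2])/d[2]
E
python3 - <<'E'
from h import *
for n in('scene','top'):
    c=cap(n,n+'0'); print(n,c['K'].tolist(),c['k1'],(-c['R'].T@c['t']).round())
a=[cv2.resize(cv2.imread(f'pics/{n}0.png'),(800,600),interpolation=cv2.INTER_CUBIC) for n in('scene','top')]
for n,i in zip(('scene','top'),a): cv2.imwrite(f'pics/{n}0L.png',i)
print({k:np.round(v,3).tolist() for k,v in bot.get_obs().items()})
E
```

```text
pics
plant.py
shift.py
scene [[486.5993816657835, 0.0, 257.4878051684269], [0.0, 486.5993816657835, 182.69816349748743], [0.0, 0.0, 1.0]] -0.03875727242455731 [1586. -716.  957.]
top [[409.6422551412185, 0.0, 252.0665494302752], [0.0, 409.6422551412185, 198.035110012691], [0.0, 0.0, 1.0]] -0.0506324084070008 [ 293.  -11. 1371.]
{'time': 0.1, 'joint_positions': [1.032, 0.343, 1.525, -0.0, 1.275, -0.146], 'dq': [0.0, -0.003, -0.002, -0.0, -0.001, 0.0], 'tau': [0.001, -43.201, -24.469, 0.072, 0.053, -0.0], 'tool_pos': [200.874, 484.922, 404.107], 'tcp_rot': [-3.14, -0.0, 2.749], 'contact_force': [-0.155, 0.438, -0.414], 'moment': [0.009, 0.024, -0.051], 'finger_force': 0.0, 'grip_width': 91.703}
```

View pics/scene0L.png

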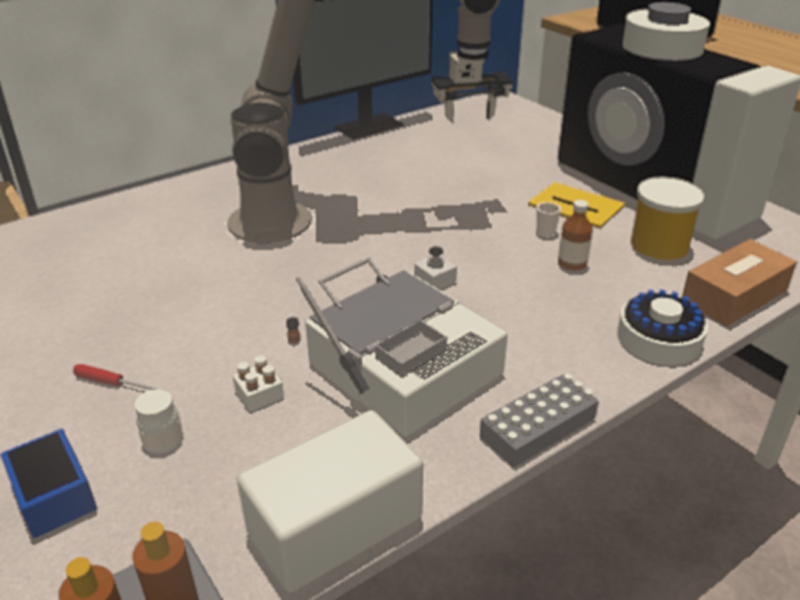

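View pics/top0L.png

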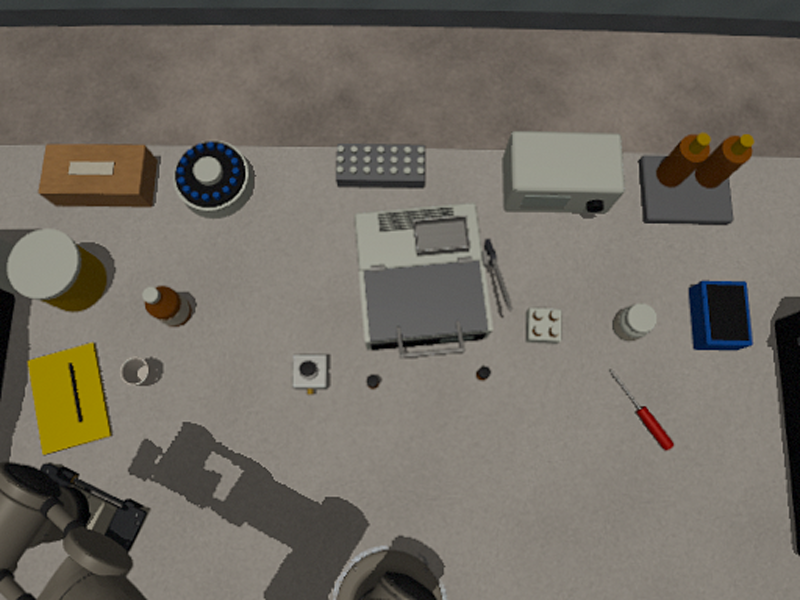

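The scene view (800 px scale) shows the plunger at about (436,253), the lid bar from (322,277) to (388,270) and the pointer from (303,283) to (358,385). In the top view the plunger is at (309,369) and the bar runs from (402,352) to (463,350). I'll enlarge both.

```bash
python3 - <<'E'
from h import *
for n,(x,y) in {'scene0':(180,150),'top0':(180,140)}.items():
    i=cv2.imread(f'pics/{n}.png')[y:y+120,x:x+160]
    i=cv2.resize(i,(800,600),interpolation=cv2.INTER_CUBIC)
    cv2.imwrite(f'pics/{n}C.png',i)
E
```

```text
(no output)
```

View pics/scene0C.png

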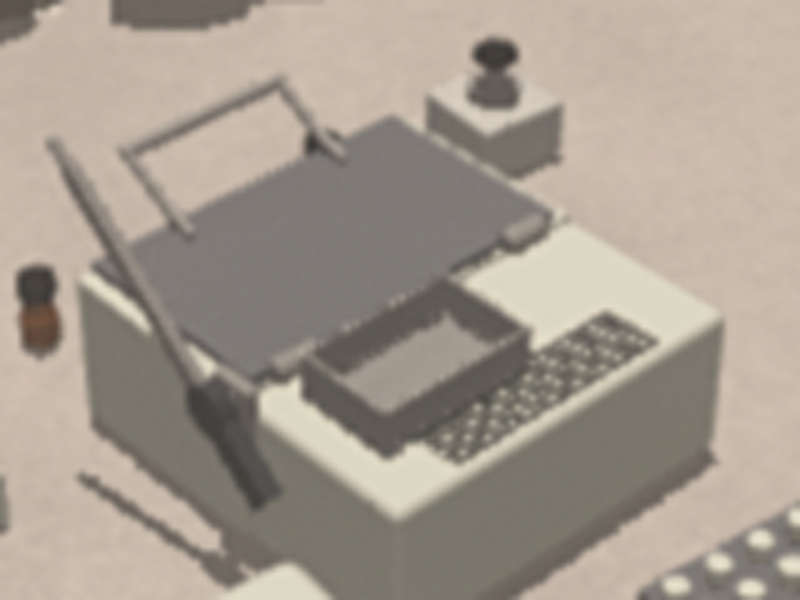

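View pics/top0C.png

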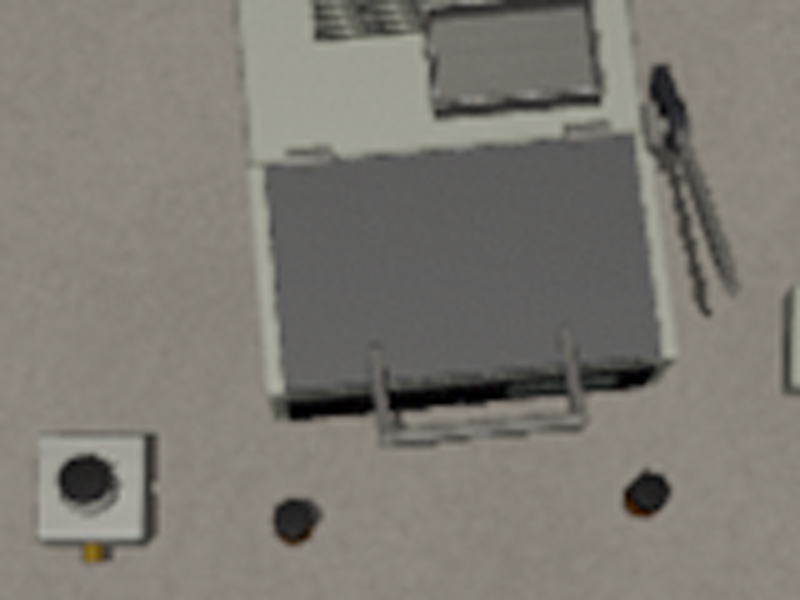

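```bash
python3 - <<'E'
from h import *
from scipy.optimize import least_squares
S,T=ld('scene0'),ld('top0')
fs=lambda X,Y:((X+.5)/5-.5+180,(Y+.5)/5-.5+150)
ft=lambda X,Y:((X+.5)/5-.5+180,(Y+.5)/5-.5+140)
P={'plunger':((496,49),(87,479)),'barL':((283,82),(388,438)),'barR':((127,153),(582,423)),'tip':((54,143),(733,291)),
'FL':((550,213),(265,168)),'FR':((255,375),(635,137)),'NL':((390,118),(281,390)),'NR':((98,267),(660,362)),'va':(None,(295,515)),'vb':((37,272),(651,489))}
for k,(s,t) in P.items():
    if s: X,e=tri((S,fs(*s)),(T,ft(*t))); print(k,X.round(1),np.round(e,1))
print('va',onz(T,ft(*P['va'][1]),50))
def model(p,a):
    c,s=np.cos(p[2]),np.sin(p[2])
    h=np.array([30,0,104.])
    pts={'barL':(30-190,57,138),'barR':(30-190,-57,138),'FL':(30,120,108),'FR':(30,-120,108),'NL':(30-148,120,108),'NR':(30-148,-120,108),
    'tip':(30-176*np.cos(a),-148,104+176*np.sin(a))}
    return {k:np.array([p[0]+c*v[0]-s*v[1],p[1]+s*v[0]+c*v[1],v[2]]) for k,v in pts.items()}
def res(q):
    m=model(q[:3],q[3]);r=[]
    for k,X in m.items():
        r+=[proj(S,X)[0]-fs(*P[k][0]),proj(T,X)[0]-ft(*P[k][1])]
    return np.concatenate(r)
f=least_squares(res,[600,0,0.1,0.7],x_scale=[100,100,.1,.1],loss='soft_l1')
print(f.x); print(res(f.x).reshape(-1,4).round(1))
m=model(f.x[:3],f.x[3]); print({k:v.round(1) for k,v in m.items()})
E
```

```text
plunger [464.8 175.3  81.7] [2.8 2.8]
barL [486.6 -14.2 136. ] [3.3 3.3]
barR [ 497.6 -133.5  135.1] [1.9 1.9]
tip [ 564.4 -214.3  210. ] [1.7 1.7]
FL [663.8  65.2 103.8] [0.1 0.1]
FR [ 690.4 -169.8  106.3] [3.7 3.7]
NL [519.1  50.3 102. ] [0.4 0.4]
NR [ 544.1 -185.2   99.4] [3.4 3.4]
vb [ 468.8 -187.    51.1] [1.4 1.4]
va [446.8681059   41.69494577  50.        ]
[ 6.50356079e+02 -5.53517440e+01  1.19128170e-01  6.82581337e-01]
[[-2.3 -0.3  0.3 -0. ]
 [ 0.2 -0.9 -1.3 -0.7]
 [ 1.  -1.1 -0.7 -1. ]
 [-0.9  0.5 -0.6 -1.9]
 [-0.  -1.6  0.2 -0.2]
 [-1.8 -1.3  0.4 -2.1]
 [-1.4 -1.8  0.   0.1]]
{'barL': array([484.7, -17.8, 138. ]), 'barR': array([ 498.3, -131. ,  138. ]), 'FL': array([665.9,  67.4, 108. ]), 'FR': array([ 694.4, -170.9,  108. ]), 'NL': array([518.9,  49.8, 108. ]), 'NR': array([ 547.5, -188.5,  108. ]), 'tip': array([ 562.1, -215. ,  215. ])}
```

```bash
python3 shift.py '[[0,-362,-186,85,1.06],[0,-362,-186,85,1.06],[0,-362,-186,85,1.06],[0,-362,-186,85,1.06],[0,-362,-186,85,1.06]]'
cat > to.py <<'E'
# usage: to.py x y z yaw : remaining shift in tool axes (tool down)
import sys; from h import *
from scipy.spatial.transform import Rotation as Ro
x=list(map(float,sys.argv[1:])); o=bot.get_obs(); R=Ro.from_euler('xyz',o['tcp_rot'])
d=R.inv().apply(np.array(x[:3])-o['tool_pos']); print('rows',d.round(1),'turn',round((o['tcp_rot'][2]-x[3]+np.pi)%(2*np.pi)-np.pi,3),'F',o['contact_force'].round(1),'q',o['joint_positions'].round(2))
E
python3 to.py 465 175 320 1.69
```

```text
time: 0.72
tool_pos: [399.7, 250.1, 340.4]
tcp_rot: [3.142, -0.0, 1.805]
contact_force: [0.7, 0.7, -0.9]
grip_width: 46.2
finger_force: 0.0
rows [-88.2  46.1  20.3] turn 0.115 F [ 0.7  0.7 -0.9] q [0.4  0.31 1.76 0.   1.07 0.16]
```

```bash
python3 shift.py '[[0,-88,46,20,0.115],[0,-88,46,20,0.115],[0,-88,46,20,0.115],[0,-88,46,20,0.115]]'; python3 to.py 465 175 320 1.69
python3 - <<'E'
from h import *
c=cap('wrist','w1'); cv2.imwrite('pics/w1L.png',cv2.resize(cv2.imread('pics/w1.png'),(800,600),interpolation=cv2.INTER_CUBIC))
print(proj(c,[[465,175,83],[491,-74,138],[562,-215,215]])*800/512)
E
```

```text
time: 1.23
tool_pos: [464.0, 177.5, 320.7]
tcp_rot: [-3.141, -0.0, 1.696]
contact_force: [-0.3, -1.0, -0.1]
grip_width: 6.0
finger_force: 0.0
rows [-2.6  0.7  0.7] turn 0.006 F [-0.3 -1.  -0.1] q [0.21 0.38 1.72 0.   1.04 0.09]
[[ 402.45873502  319.30374424]
 [ 393.69377532  740.62347889]
 [ 487.23031592 1065.30466719]]
```

View pics/w1L.png

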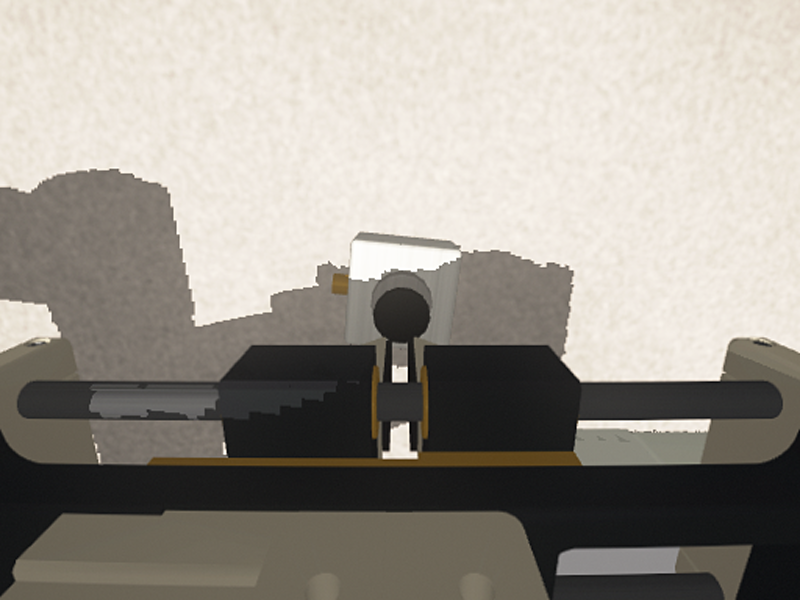

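The plunger head is at (401,315) and the prediction was (402,319), so its y is about 177 and the tool is already above it. Pressing straight down.

```bash
python3 shift.py '[[0,0,0,50,0],[0,0,0,58,0],[0,0,0,65,0],[0,0,0,72,0],[0,0,0,74,0]]'; python3 shift.py '[[0,0,0,0,0],[0,0,0,0,0]]'
```

```text
time: 1.9
tool_pos: [464.4, 177.8, 248.9]
tcp_rot: [3.14, -0.001, 1.697]
contact_force: [-9.7, 1.6, 25.2]
grip_width: 0.1
finger_force: 12.6
time: 2.15
tool_pos: [464.3, 177.8, 249.1]
tcp_rot: [3.14, -0.001, 1.697]
contact_force: [-5.6, 0.7, 14.2]
grip_width: 0.3
finger_force: 6.9
```

```bash
python3 shift.py '[[0,0,0,2,0],[0,0,0,3,0],[0,0,0,3,0]]'; python3 shift.py '[[0,0,0,-20,0],[0,0,0,-50,0],[0,0,0,-90,0],[0,0,0,-90,0]]'; python3 to.py 491.5 -74.5 345 1.69
```

```text
time: 2.52
tool_pos: [464.3, 177.8, 248.7]
tcp_rot: [3.138, -0.001, 1.697]
contact_force: [-14.9, -1.1, 38.8]
grip_width: 0.3
finger_force: 19.4
time: 3.02
tool_pos: [465.3, 177.6, 337.8]
tcp_rot: [3.133, -0.001, 1.697]
contact_force: [0.4, -0.2, -0.3]
grip_width: 0.4
finger_force: 0.0
rows [-253.4   -5.6   -7.4] turn 0.007 F [ 0.4 -0.2 -0.3] q [0.21 0.36 1.7  0.   1.07 0.08]
```

```bash
python3 shift.py '[[40,-320,-12,-30,0],[40,-320,-12,-30,0],[40,-320,-12,-30,0],[40,-320,-12,-30,0],[40,-320,-12,-30,0]]'; python3 shift.py '[[40,-20,0,0,0],[40,-20,0,0,0],[40,-20,0,0,0]]'
python3 - <<'E'
from h import *
c=cap('wrist','w2'); cv2.imwrite('pics/w2L.png',cv2.resize(cv2.imread('pics/w2.png'),(800,600),interpolation=cv2.INTER_CUBIC))
print((proj(c,[[465,176,83],[484.7,-17.8,138],[498.3,-131,138],[562,-215,215],[519,50,108],[447,42,50]])*800/512).round(1).tolist())
E
```

```text
time: 3.65
tool_pos: [491.6, -134.7, 363.1]
tcp_rot: [3.141, 0.0, 1.696]
contact_force: [0.3, -0.2, -0.7]
grip_width: 39.5
finger_force: 0.0
time: 4.03
tool_pos: [494.1, -151.2, 362.6]
tcp_rot: [-3.141, -0.001, 1.697]
contact_force: [0.2, 0.2, 0.6]
grip_width: 40.1
finger_force: 0.0
[[426.9, -373.8], [418.1, 35.7], [414.2, 286.7], [552.0, 559.6], [506.1, -89.0], [364.0, -32.3]]
```

View pics/w2L.png

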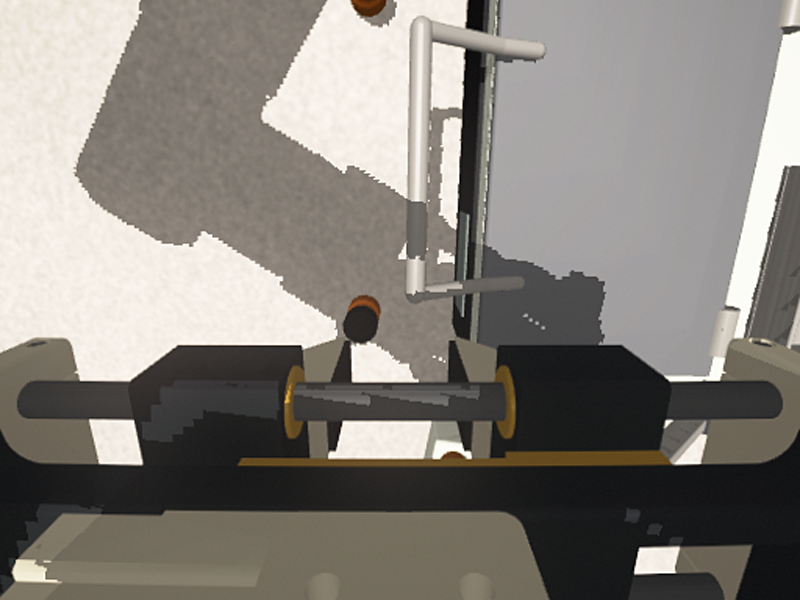

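Wrist view: the bar's outer ends are at (421,25) and (414,292). That is within about 1 mm of the model, which puts the bar middle near (492,-74,138). Moving to grasp it.

```bash
python3 to.py 492 -74 297 1.69;  python3 shift.py '[[44,77,7,20,0],[44,77,7,20,0],[44,77,7,20,0],[44,77,7,50,0],[44,77,7,65,0]]'; python3 to.py 492 -74 297 1.69
```

```text
rows [76.6  7.6 65.8] turn 0.008 F [ 0.2  0.2 -0.4] q [-0.44  0.37  1.61  0.    1.17 -0.57]
time: 4.7
tool_pos: [491.7, -75.9, 297.4]
tcp_rot: [-3.142, 0.0, 1.697]
contact_force: [0.0, -0.3, -0.5]
grip_width: 44.2
finger_force: 0.0
rows [1.8 0.5 0.4] turn 0.007 F [ 0.  -0.3 -0.5] q [-0.31  0.41  1.75 -0.    0.98 -0.43]
```

```bash
python3 shift.py '[[0,0,0,0,0],[0,0,0,0,0],[0,0,0,0,0],[0,0,0,0,0],[0,0,0,0,0]]'; python3 - <<'E'
from h import *
from scipy.spatial.transform import Rotation as Ro
o=bot.get_obs(); R=Ro.from_euler('xyz',o['tcp_rot']); g=o['tool_pos']+R.apply([0,0,159]); print(o['grip_width'],g,o['contact_force'].round(1))
y=0.119; fx=np.array([np.cos(y),np.sin(y),0])
b=lambda a:(190*-np.cos(a)+34*np.sin(a))*fx+np.array([0,0,190*np.sin(a)+34*np.cos(a)])
for a in (.1,.2,.3,.4,.5,.6,.68): print(a,R.inv().apply(b(a)-b(0)).round(1))
E
```

```text
time: 5.32
tool_pos: [492.4, -75.3, 298.7]
tcp_rot: [3.138, 0.001, 1.696]
contact_force: [5.4, 1.5, -1.6]
grip_width: 8.7
finger_force: 30.0
8.732080874828362 [492.98105309 -75.41027311 139.68693908] [ 5.4  1.5 -1.6]
0.1 [ -0.    4.4 -18.8]
0.2 [ -0.1  10.7 -37. ]
0.3 [ -0.2  18.7 -54.6]
0.4 [ -0.2  28.5 -71.2]
0.5 [ -0.3  39.9 -86.8]
0.6 [  -0.4   52.7 -101.2]
0.68 [  -0.5   64.  -111.7]
```

```bash
python3 shift.py '[[0,0,2,-9,0],[0,0,4.4,-19,0],[0,0,7.3,-28,0],[0,0,10.7,-37,0],[0,0,10.7,-37,0]]'
```

```text
time: 5.95
tool_pos: [503.1, -74.1, 335.6]
tcp_rot: [3.138, 0.001, 1.696]
contact_force: [6.7, -0.9, -4.9]
grip_width: 8.9
finger_force: 30.0
```

```bash
python3 - <<'E'
from h import *
from scipy.spatial.transform import Rotation as Ro
o=bot.get_obs(); R=Ro.from_euler('xyz',o['tcp_rot']); g=o['tool_pos']+R.apply([0,0,159]); print(o['grip_width'],o['finger_force'],g,o['contact_force'].round(1))
c=cap('scene','s1'); i=c['color'][150:270,180:340,::-1]; cv2.imwrite('pics/s1C.png',cv2.resize(i,(800,600),interpolation=cv2.INTER_CUBIC))
E
```

```text
8.933077871512523 29.99442547559738 [503.67881141 -74.16604909 176.628363  ] [ 6.7 -0.9 -4.9]
```

View pics/s1C.png

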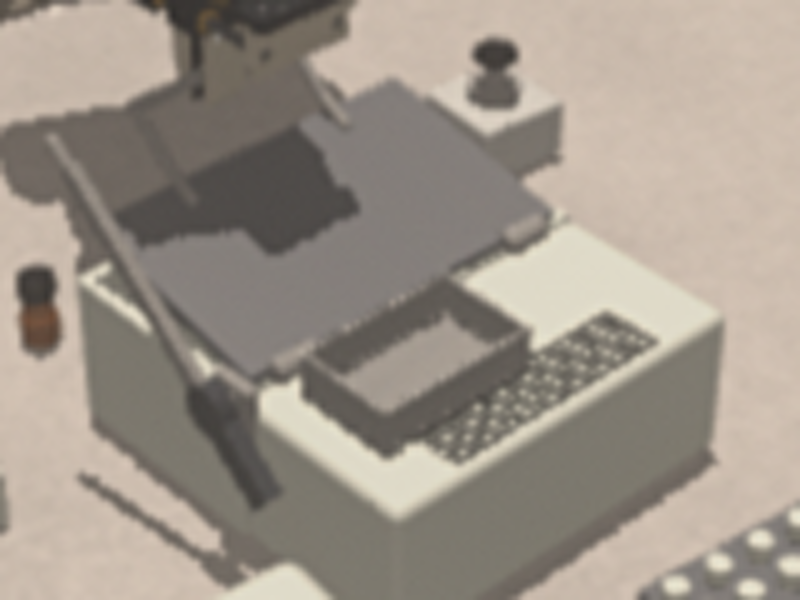

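The scene crop shows the lid rising with the bar held, the plunger back up at (495,55) and the pointer unmoved. I'll refit the pointer angle, allowing for a small offset in each camera.

```bash
python3 - <<'E'
from h import *
from scipy.optimize import least_squares
S,T=ld('scene0'),ld('top0')
fs=lambda X,Y:np.array(((X+.5)/5-.5+180,(Y+.5)/5-.5+150))
ft=lambda X,Y:np.array(((X+.5)/5-.5+180,(Y+.5)/5-.5+140))
P={'barL':((283,82),(388,438)),'barR':((127,153),(582,423)),'tip':((54,143),(733,291)),
'FL':((550,213),(265,168)),'FR':((255,375),(635,137)),'NL':((390,118),(281,390)),'NR':((98,267),(660,362))}
def W(p,v): c,s=np.cos(p[2]),np.sin(p[2]); return np.array([p[0]+c*v[0]-s*v[1],p[1]+s*v[0]+c*v[1],v[2]])
def model(p,a):
    pts={'barL':(-160,57,138),'barR':(-160,-57,138),'FL':(30,120,108),'FR':(30,-120,108),'NL':(-118,120,108),'NR':(-118,-120,108),
    'tip':(30-176*np.cos(a),-148,104+176*np.sin(a))}
    return {k:W(p,v) for k,v in pts.items()}
def res(q):
    m=model(q[:3],q[3]);r=[]
    for k,X in m.items(): r+=[proj(S,X)[0]+q[4:6]-fs(*P[k][0]),proj(T,X)[0]+q[6:8]-ft(*P[k][1])]
    return np.concatenate(r+[q[4:8]/2])
f=least_squares(res,[650,-55,0.119,0.68,0,0,0,0],x_scale=[100,100,.1,.1,1,1,1,1],loss='soft_l1')
q=f.x;print(q.round(3)); print(res(q)[:-4].reshape(-1,4).round(1))
J=f.jac; print('sig',np.sqrt(np.diag(np.linalg.inv(J.T@J)))[3]*.7)
# each view alone for the pointer; where tip would draw at several angles
for a in (.6,.65,.7,.75,.8):
    X=model(q[:3],a)['tip']; print(a,((proj(S,X)[0]+q[4:6]-[180,150])*5+2).round(),((proj(T,X)[0]+q[6:8]-[180,140])*5+2).round())
np.save('fit.npy',q)
# lid angle now from bar at the gripper
g=np.array([503.68,-74.17]);h=W(q,(30,0,104));print('hinge',h)
E
```

```text
[ 6.49876e+02 -5.38100e+01  1.15000e-01  7.01000e-01  2.90000e-01
  1.26100e+00  7.57000e-01  6.94000e-01]
[[-1.5  0.7  0.3  0.8]
 [ 0.9 -0.  -1.2  0.2]
 [ 1.7  0.  -0.4 -0.3]
 [-0.4  1.4 -0.2 -0.9]
 [ 0.8 -0.5  0.3  0.5]
 [-1.1 -0.5  0.6 -1.1]
 [-0.3 -1.4  0.2  0.3]]
sig 0.01671698685685409
0.6 [ 43. 149.] [732. 316.]
0.65 [ 48. 143.] [733. 305.]
0.7 [ 52. 136.] [734. 293.]
0.75 [ 58. 131.] [734. 280.]
0.8 [ 63. 126.] [735. 267.]
hinge [679.67701636 -50.35934351 104.        ]
```

```bash
python3 shift.py '[[0,0,8,-17.6,0],[0,0,17.8,-34.2,0],[0,0,29.2,-49.8,0],[0,0,42,-64.2,0],[0,0,52,-73.5,0]]'; python3 shift.py '[[0,0,0,0,0],[0,0,0,0,0],[0,0,0,0,0]]'; python3 - <<'E'
from h import *
from scipy.spatial.transform import Rotation as Ro
o=bot.get_obs(); R=Ro.from_euler('xyz',o['tcp_rot']); g=o['tool_pos']+R.apply([0,0,159]); print(o['grip_width'],g,o['contact_force'].round(1))
q=np.load('fit.npy'); c=cap('scene','s2');T=cap('top','t2')
for n,k,x,y in(('s2',c,180,130),('t2',T,215,140)): cv2.imwrite(f'pics/{n}C.png',cv2.resize(k['color'][y:y+105,x:x+140,::-1],(800,600),interpolation=cv2.INTER_CUBIC))
E
```

```text
time: 6.62
tool_pos: [553.6, -68.1, 408.8]
tcp_rot: [-3.139, 0.002, 1.696]
contact_force: [-1.7, -4.2, -2.2]
grip_width: 8.7
finger_force: 30.0
time: 7.0
tool_pos: [552.9, -68.2, 408.3]
tcp_rot: [-3.139, 0.001, 1.696]
contact_force: [-3.3, -4.4, 2.8]
grip_width: 8.8
finger_force: 30.0
8.78720346415752 [552.5221092  -68.46491567 249.2554741 ] [-3.3 -4.4  2.8]
```

View pics/s2C.png

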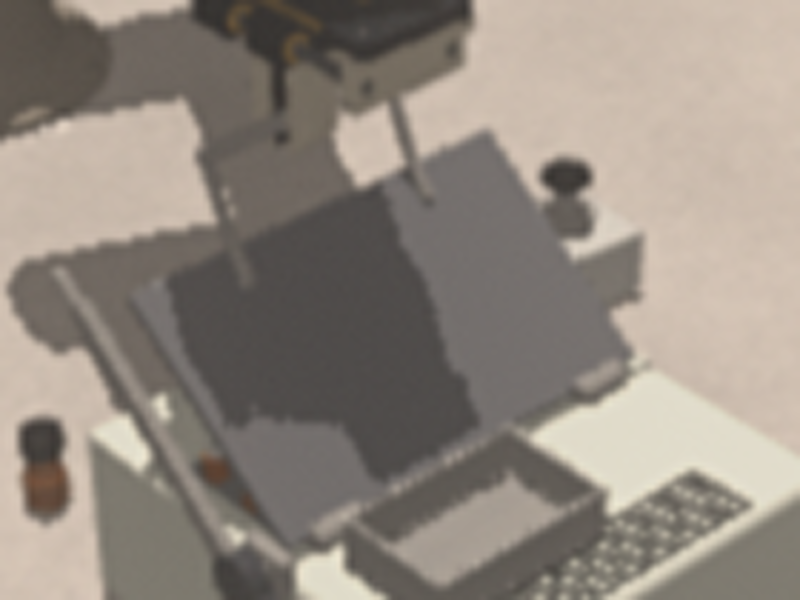

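View pics/t2C.png

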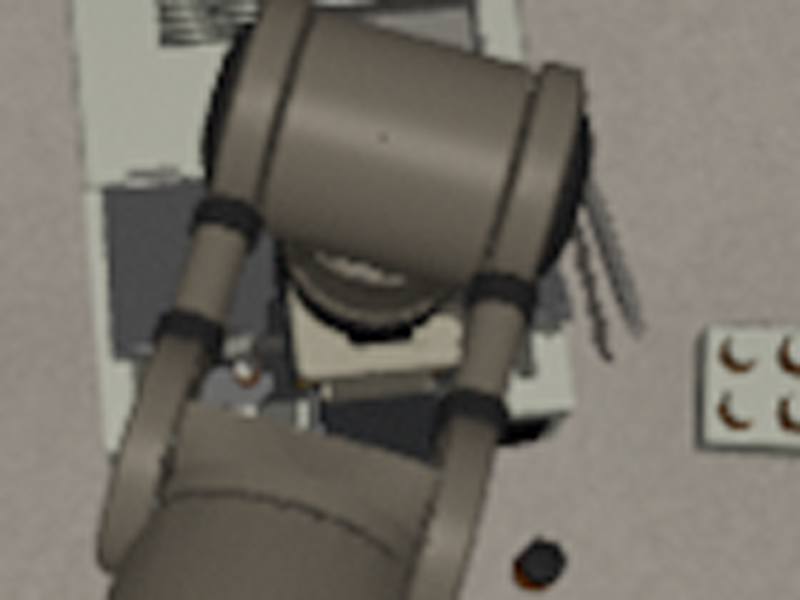

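```bash
python3 - <<'E'
from h import *
from scipy.optimize import least_squares
from scipy.ndimage import map_coordinates as mc
q=np.load('fit.npy')
def W(v): c,s=np.cos(q[2]),np.sin(q[2]); return np.array([q[0]+c*v[0]-s*v[1],q[1]+s*v[0]+c*v[1],v[2]])
g=lambda n:cv2.cvtColor(ld(n)['color'],cv2.COLOR_RGB2GRAY).astype(np.float32)
# did the pointer move? tracked shift of small patches on arm
for a,b,pt in(('scene0','s2',(200,190)),('top0','t2',(325,195))):
    p,st,e=cv2.calcOpticalFlowPyrLK(g(a).astype(np.uint8),g(b).astype(np.uint8),np.array([[pt]],np.float32),None,winSize=(9,9)); print(a,p[0]-pt)
# lid angle from s2 corners, same camera offset
S=ld('s2'); f=lambda X,Y:np.array(((X+.5)/5.714-.5+180,(Y+.5)/5.714-.5+130))
obs={'NL':f(489,130),'NR':f(133,294)}
def c(a,y): return W((30-148*np.cos(a)+4*np.sin(a),y,104+148*np.sin(a)+4*np.cos(a)))
r=lambda a:np.concatenate([proj(S,c(a[0],120))[0]+q[4:6]-obs['NL'],proj(S,c(a[0],-120))[0]+q[4:6]-obs['NR']])
s=least_squares(r,[.6]);print('lid',s.x,r(s.x).round(2))
# pointer: column profile across arm centre at radii, per view; offset of arm centreline from model as function of angle
for n,b in(('scene0',q[4:6]),('top0',q[6:8]),('s1',q[4:6])):
    C=ld(n);I=g(n)
    def pt(a,rr): return W((30-rr*np.cos(a),-148,104+rr*np.sin(a)))
    for rr in (60,90,120,140,150,160,165,170,174,178,182,186,190):
        u=proj(C,pt(.7,rr))[0]+b; d=proj(C,pt(.7,rr+5))[0]+b-u; d/=np.linalg.norm(d); nrm=np.array([-d[1],d[0]])
        t=np.arange(-6,6.1,1); w=u[None]+t[:,None]*nrm; print(n,rr,mc(I,[w[:,1],w[:,0]],order=1).round().astype(int))
E
```

```text
scene0 [[  0.99189758 -44.50328064]]
top0 [[-0.26077271 -0.70332336]]
lid [0.66319734] [0.6  0.06 0.22 0.78]
scene0 60 [118 141 182 178 127 102 124 136 129 123 123 124 124]
scene0 90 [181 123 104 107  96 105 130 138 131 124 124 126 124]
scene0 120 [183 185 182 158 117 108 131 144 163 182 186 185 184]
scene0 140 [186 186 184 154 108 106 126 141 160 181 185 183 183]
scene0 150 [185 186 185 163 114 105 128 144 168 184 186 185 185]
scene0 160 [186 187 188 182 154 126 138 155 174 184 186 186 186]
scene0 165 [186 185 186 181 157 132 140 166 181 184 184 184 184]
scene0 170 [183 183 184 176 151 130 139 160 179 183 184 184 185]
scene0 174 [183 185 186 182 157 143 153 169 181 184 183 184 184]
scene0 178 [185 185 186 187 183 174 176 180 183 184 184 185 185]
scene0 182 [183 183 184 185 186 185 182 182 182 183 183 184 184]
scene0 186 [182 184 184 183 183 182 181 182 181 181 183 183 183]
scene0 190 [184 184 183 182 183 184 184 183 183 183 183 184 184]
top0 60 [135 136 135 127 107  92  78  80 103  94  73 110 137]
top0 90 [133 133 136 130 108  91  77  76 104 105  72  80 117]
top0 120 [134 133 133 13
[... 759 characters left out ...]
 130 138 134 130 130 131 130]
s1 120 [134 105 102  96  92 107 135 137 113  88  83  85  85]
s1 140 [178 140 106  97  92 106 130 136 123 107 103 103 103]
s1 150 [105 105 105 101  93 107 132 135 120 106 104 104 104]
s1 160 [106 107 107 105 106 120 135 122 107 104 104 105 105]
s1 165 [107 105 105 104 107 122 136 120 106 104 104 104 105]
s1 170 [105 105 105 103 107 124 136 121 105 103 104 104 104]
s1 174 [105 105 106 104 109 131 139 123 105 103 103 104 103]
s1 178 [106 106 105 106 109 123 122 111 104 103 102 103 105]
s1 182 [105 105 105 104 104 103 101 103 105 119 123 127 138]
s1 186 [104 104 104 105 107 106 111 126 145 168 178 177 183]
s1 190 [106 107 119 135 152 153 160 178 184 188 188 187 188]
```

The pointer profiles fit 0.70 rad in both views. The lid reads 0.66 from both the image and the arm position, so I'll raise it by 0.04 and check its edges the same way.

```bash
python3 shift.py '[[0,0,3,-2.6,0],[0,0,5.8,-5.1,0],[0,0,5.8,-5.1,0],[0,0,5.8,-5.1,0]]'; python3 - <<'E'
from h import *
from scipy.ndimage import map_coordinates as mc
q=np.load('fit.npy')
def W(v): c,s=np.cos(q[2]),np.sin(q[2]); return np.array([q[0]+c*v[0]-s*v[1],q[1]+s*v[0]+c*v[1],v[2]])
C=cap('scene','s3'); I=cv2.cvtColor(C['color'],cv2.COLOR_RGB2GRAY).astype(np.float32)
a=.7
def lp(x,y,a=a,h=4): return W((30-x*np.cos(a)+h*np.sin(a),y,104+x*np.sin(a)+h*np.cos(a)))
def prof(A,B,n):
    u=proj(C,A)[0]+q[4:6]; d=proj(C,B)[0]+q[4:6]-u; d/=np.linalg.norm(d); nrm=np.array([-d[1],d[0]])
    w=u[None]+np.arange(-6,6.1,1)[:,None]*nrm; print(n,mc(I,[w[:,1],w[:,0]],order=1).round().astype(int))
for y in(110,100,90,80,-100,-110): prof(lp(148,y),lp(148,y-5),('near',y))
for x in(20,40,60,80,100,120,140): prof(lp(x,-120),lp(x+5,-120),('right',x))
for x in(20,60,100,140): prof(lp(x,120),lp(x+5,120),('left',x))
print('px per .1rad',proj(C,lp(148,100,.75))-proj(C,lp(148,100,.65)),proj(C,lp(148,-120,.75))-proj(C,lp(148,-120,.65)))
o=bot.get_obs(); print(o['tool_pos'],o['contact_force'].round(1),o['grip_width'])
cv2.imwrite('pics/s3C.png',cv2.resize(C['color'][130:235,180:320,::-1],(800,600),interpolation=cv2.INTER_CUBIC))
E
```

```text
time: 7.6
tool_pos: [558.6, -67.5, 413.4]
tcp_rot: [-3.139, 0.002, 1.696]
contact_force: [-3.7, -5.0, 2.6]
grip_width: 8.8
finger_force: 30.0
('near', 110) [111 111 112 111 110 110 121 157 192 197 195 193 192]
('near', 100) [112 112 112 112 111 111 123 160 190 194 193 192 192]
('near', 90) [111 111 111 112 110 110 124 165 190 195 194 193 192]
('near', 80) [111 111 111 111 111 110 122 152 181 194 195 194 193]
('near', -100) [ 82  89  89  89  89  89  96 101 103 105 105 105 104]
('near', -110) [113 112 112 113 112 113 115 119 109 105 104 105 105]
('right', 20) [156 137 139 126 100  83  97 111 111 110 110 110 109]
('right', 40) [113  98  81  77  76  81  97 110 112 111 110 111 110]
('right', 60) [ 79  79  88  97  99  89 101 110 110 102  95  84  84]
('right', 80) [119 120 120 121 116 103 102 111 103  85  78  78  77]
('right', 100) [166 145 113 108 103  95 102 111 104  85  79  79  79]
('right', 120) [106 105 106 105 100  91 103 111 112 102  86  77  79]
('right', 140) [105 105 105 105 100  94 103 113 113 113 113 107  90]
('left', 20) [113 113 113 113 112 129 165 190 194 194 193 194 195]
('left', 60) [112 112 113 112 112 112 113 122 123 130 132 139 143]
('left', 100) [112 112 112 112 113 118 129 142 126  86  66  62  60]
('left', 140) [112 111 111 111 111 125 162 189 193 192 192 192 193]
px per .1rad [[ 2.20795725 -1.91623881]] [[ 1.88149    -1.84394629]]
[558.59187897 -67.50779488 413.35060372] [-3.  -5.5  2.6] 8.833419596314307
```

View pics/s3C.png

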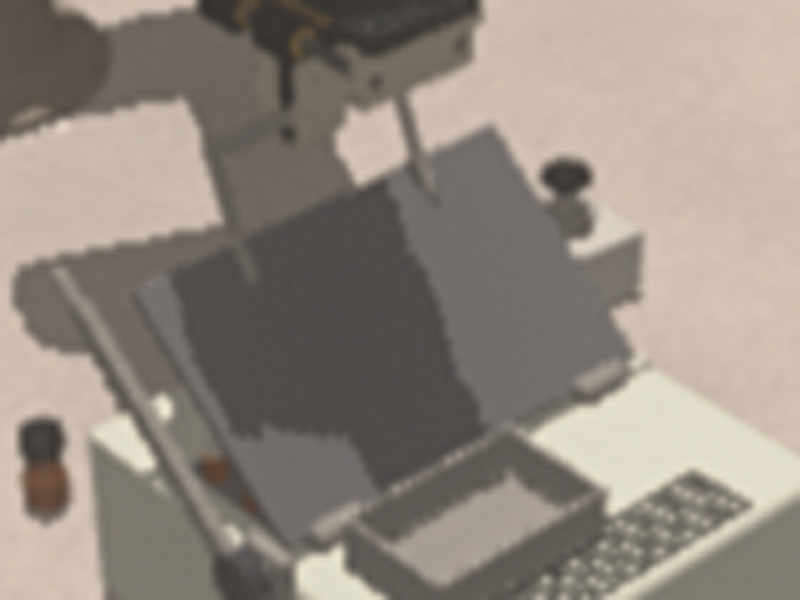

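The last crop shows the lid's right edge, from (292,545) to (137,290), parallel to the pointer, which ends at (62,270). The edge profiles fit 0.70 rad for both. The plunger is up at (566,177), and the vials are undisturbed.

```bash
python3 -c "
from plant import bot, camrig
print(bot.close_job())"
```

```text
the job is handed in; nothing more can be done
None
```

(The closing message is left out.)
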